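Turn the leaf of the tackle sample binder

TASK

A cork disc has been left on the bare page of the open sample binder. First gently push it off the binder with a fingertip until it lies flat on the counter, without picking it up; then turn the half-raised wooden leaf over its spine with the fingertips, without pinching it, and press it down so that it lies flat on the page where the disc was. Leave the reel, the parts and the other things on the counter where they are.

Things in the scene. Friction and masses are not known exactly. Their poses are not given: they have to be found in the camera images.
- binder: The open sample binder: a flat wooden board fixed to the counter, 180 mm (its x, along the spine) by 300 mm (its y) and 5 mm thick, with paper inlays. Origin at the centre of its underside, z up. The spine, a row of brass and steel knuckles 10 mm thick, runs along its x axis through the middle (y = 0); the hinge line is 8 mm above the counter. The leaf starts over the -y page; the +y page is bare but for the cork disc. Page edges at y = -150 and +150 mm.
- leaf (a joint): Angle (rad) of the leaf about the spine. 0: flat on the -y page; 1.57: upright; 3.14: flat on the +y page (end stop, the leaf rests on the page). The leaf starts half raised, 0.55 to 0.95. The hinge is stiff: the leaf stays where it is left, and about 2 N at its free edge moves it.
- leaf_edge (a point): Middle of the leaf's free edge, 135 mm from the hinge line. The leaf is a rigid wooden panel 160 mm along the spine (80 mm either side of the binder's middle), 5 mm thick, reaching from 6 to 135 mm from the hinge line, which lies in its mid-plane.
- disc: The cork arbor disc, loose, 56 mm across and 16 mm thick, about 30 g, lying flat on the binder's +y page at the start. Origin at the centre of its underside.
- disc_center (a point): Centre of the cork disc, half-way up: 13 mm above the counter on the page, 8 mm when it lies on the counter.
- reel: Gold-finish fly reel lying on its side, 80 mm across, 49 mm high, a bystander beyond the binder. Origin at the centre of its underside.
- pawl: Small stainless click pawl, about 29 mm long and 5 mm high, a bystander just beyond the binder. Origin under its round end.
- foot: Black hard rubber reel foot, 66 mm long and 17 mm high, a bystander beyond the binder. Origin at the centre of its underside.
- arbor_ring: Dark steel ring, 44 mm across, 12 mm high, a bystander on the robot's side of the binder. Origin at the centre of its underside.
- driver: Screwdriver, 160 mm long, lying to the left, a bystander.
- jar: Amber glass jar, 52 mm across, 60 mm high, a bystander at the back. Origin at the centre of its underside.
- mug: White mug, 76 mm across, 85 mm high, a bystander at the back. Origin at the centre of its underside.
Things that resemble listed ones, but are neither listed nor needed, are in the scene too. Of the things like the disc, leave any that is blue, pink or yellow; of the rest the larger one is meant.

How it is judged:
On the way, in this order (a step that is already met when the one before it is completed fails the run):
1. the cork disc has been pushed off the binder and lies flat on the counter (height (world z) of disc_center below 0.0105 m and angle between disc_center's own z axis and vertical below 0.06 rad), for 0.2 s.
2. the leaf lies flat on the other page (value of joint leaf above 3.06 rad), for 0.2 s.
At the end, for the whole second after the job is handed in: The leaf lies flat on the +y page (joint above 3.06 of 3.14) and the cork disc lies at rest, flat on the counter (centre below 10.5 mm, tilt under 0.06 rad) (all of step 1 and value of joint leaf above 3.06 rad and linear speed of disc below 0.02 m/s and velocity of joint leaf below 0.05 rad/s); the robot touches nothing.
It fails at once if the cork disc is lifted (centre more than 35 mm above the counter) (height (world z) of disc_center above 0.035 m).
It fails at once if the cork disc is squeezed (more than 14 N) (contact force between the fingers and disc above 14 N).
It fails at once if the leaf is pinched (more than 8 N on both faces at once) (contact force between the fingers and leaf_c2 above 8 N and contact force between the fingers and leaf_c3 above 8 N).
It fails at once if a bystander is moved by more than 20 mm (distance of any of reel, pawl, foot, arbor_ring, driver, jar, mug from where it was at the start of the episode above 0.02 m).
It also fails if it takes over 58 s, if anything falls off the work surface, if the arm or the gripper's body presses on something with over 40 N, if the wrist force passes 120 N, or if a joint passes its speed limit or range.

ROBOT

A 7-joint arm with a two-finger parallel gripper is mounted at the origin on the work surface. World frame = base frame: x ahead of the robot, y to its left, z up, the work surface at z = 0. Lengths are in m, angles in rad, forces in N, time in s.
With the tool pointing down it reaches from about 0.35 to 0.9 m from the base axis. Payload 8.1 kg.
Tool frame: the origin (TCP) lies midway between the tips of the shut fingers; the grasp point (between the pads) lies 19 mm behind it; z points along the fingers, y is the line along which they close (so a half turn about z gives the same grasp; the last joint's range is limited). The gripper opens to 92 mm and grips with 3 to 60 N. Pads are 19 mm wide; open, the fingers measure 130 mm over their backs; the gripper's body (75 mm by 190 mm) begins 47 mm behind the grasp point.
Start: joints at [1.137, 0.434, 0.025, 1.573, -0.012, 1.134, -0.075], TCP at [0.203, -0.591, 0.227] pointing down, gripper open.
Joint ranges: [-2.62, 2.62], [-0.44, 2.09], [-1.27, 1.32], [0.08, 2.57], [-1.32, 4.46], [0.12, 2], [-2.74, 2.74]. Speed limits (rad/s): [2.22, 2.22, 3.01, 3.01, 3.14, 3.14, 3.14].

INTERFACE

Orientations are given as a rotation vector (axis times angle).
In Python, from cell import arm gives the robot as it stands.
- The arm moves only by the tool move_arm, never from a script. Its argument "motion" is a list of rows, each an object of numbers: "tx", "ty", "tz": the shift along the tool's x, y, z normalised to -1 to 1, where 1 is 1000 mm; "twist": the turn about the tool's z normalised to -1 to 1, where 1 is pi/2 rad. In form: [{"tx": .., "ty": .., "tz": .., "twist": ..}, ...]. A call has 1 to 12 rows; each row shifts and turns the commanded pose from where the row before left it, along the tool's axes as they then stand; what a row does not reach is not made up. A row lasts 1/10 s, in which the tool goes at most 50 mm and 8.59 degrees, less where a joint would pass 70% of its speed; a pose out of reach is approached as far as the arm can. A call with a number of a shift or a turn outside -1 to 1 is refused whole. A call with a gripper value outside its range is refused whole. "gripper" is the gripper's target within -1 to 1 (shut at 1, half-way at 0, fully open at -1), set as the call begins (left out, the last holds). The fingers move at their own pace and stop on an object; "squeeze" is the grip in N (left out, the last holds). Time passes only in rows, so rows that do not move let the fingers close. It gives the time, the measured TCP pose, the force, the opening and the grip force at its end, in the units of the state.
- arm.observe(): the state, without advancing time (a new reading comes with each control period).
- arm.get_image(name): name is "scene" or "top" or "wrist"; returns the picture (400x640x3 uint8, red, green, blue); there is no depth.
- arm.calibration(name): a dict with "K" (3x3 intrinsics, pixels), "T" (4x4, takes a point from camera to world coordinates). Camera axes: x right, y down, z forward; pixel columns grow to the right and rows downward; lengths in m; the calibration is good to about 2 mm. The wrist camera is an equidistant fisheye: a pixel r from the principal point sees the ray r / f radians off the axis. A picture is of the moment at which its call begins: read the wrist's pose just before it. calibration takes no time and is no camera call; for the wrist camera it gives the pose at the moment of the call.
- arm.sign_off(): hands the job in; it is judged then, once.
Trained networks look in the newest picture that a camera, given by its name, has taken for a name from the list of things; names that differ only in an ending like _2 or _b are one class to them, and where a whole thing is asked for, a point or a joint stands for the part that bears it (a point fixed in the world has none). Each returns a list of dicts, best first, with "conf" (0 to 1); they miss things now and then, are a little off and sometimes report something else, mostly with a low value. They report only what shows in the picture. A call takes as long as a camera call. They do not tell look-alikes from the thing itself.
- arm.look_for(camera, query): "point" ([column, row] as shares, 0 to 1, of the picture: columns of its width, rows of its height, amid what is visible of it).
- arm.regions_of(camera, query): "region" (400x640 bool, what is visible of it) and "point" ([column, row] as shares, 0 to 1, of the picture: columns of its width, rows of its height, amid what is visible of it).
- arm.place_of(camera, query): "point" ([column, row] as shares, 0 to 1, of the picture: columns of its width, rows of its height: a listed point, or the origin of a listed thing).
The state is a dict: "clock": time; "joints": joint angles; "dq": joint speeds; "joint_efforts": joint torques, N m; "position": TCP position; "ee_rot": TCP orientation; "force": force on the tool from outside, world axes, zero at the start; "ft_torque": the same for the moment, N m; "width": opening from 0.0 (shut) to 1.0 (fully open); "gripper_force": force on a finger pad.
Only numpy, scipy, OpenCV 4.12 (cv2) and the standard library are available. Lean on these libraries where they do the work, as an engineer would, in place of code of your own. Each camera call takes 0.05 s, during which the arm holds its last target. There are 200 camera calls.

## Working session

There is one attempt and no reset: what is moved stays moved. The work goes in short steps, Python scripts to look and compute and a tool call to move; the robot and the scene stay as the last step left them, time stands still between calls to the robot, and variables do not carry over. Pictures are saved under pics/ and viewed, at most 10 in all, crops included, and the job is handed in when it is done.

Besides the shell and the picture viewer there is one more tool, called after "Call:" as name([rows], argument=value, ...), one row to a line, values as JSON. move_arm: Moves the arm, as the interface text tells. Scaled input: -1 to 1 covers 1000 mm each way for a shift and pi/2 rad each way for a turn. Its arguments: {"type":"object","properties":{"motion":{"type":"array","items":{"type":"object","properties":{"tx":{"type":"number"},"ty":{"type":"number"},"tz":{"type":"number"},"twist":{"type":"number"}}}},"gripper":{"type":"number"},"squeeze":{"type":"number"}},"required":["motion"]}

```bash
mkdir -p pics
cat > h.py <<'E'
import numpy as np, cv2
from cell import arm
def pix2world(cam,pt,z):
    c=arm.calibration(cam);K=np.array(c["K"]);T=np.array(c["T"])
    u=np.array([pt[0]*640,pt[1]*400,1]);d=T[:3,:3]@np.linalg.inv(K)@u
    o=T[:3,3];return o+d*(z-o[2])/d[2]
def proj(cam,P):
    c=arm.calibration(cam);K=np.array(c["K"]);T=np.array(c["T"])
    p=K@(T[:3,:3].T@(np.array(P)-T[:3,3]));return p[:2]/p[2]
def save(cam,name):
    im=arm.get_image(cam);cv2.imwrite(f"pics/{name}.png",im[:,:,::-1]);return im
E
python3 - <<'E'
from h import *
np.set_printoptions(precision=3,suppress=True)
s=arm.observe();print(s["clock"],s["position"],s["ee_rot"],s["width"],s["force"])
a=save("top","top0");b=save("scene","sc0")
cv2.imwrite("pics/both0.png",np.vstack([a,b])[:,:,::-1])
for cam in("top","scene"):
  for q,z in [("binder",0),("disc",.005),("leaf_edge",.09),("disc_center",.013),("pawl",0),("reel",0),("foot",0),("arbor_ring",0),("driver",0),("jar",0),("mug",0)]:
    for r in arm.place_of(cam,q)[:4]:
        print(cam,q,round(r["conf"],2),np.array(r["point"])*[640,400],pix2world(cam,r["point"],z))
E
```

```text
0.0 [ 0.203 -0.591  0.226] [-3.097 -0.517  0.001] 0.9984893652148956 [-1.167  0.186  0.192]
top binder 0.97 [370.304 215.32 ] [ 0.556 -0.029  0.   ]
top disc 0.95 [293.376 140.2  ] [0.747 0.155 0.005]
top disc 0.91 [343.232 118.8  ] [0.798 0.031 0.005]
top disc 0.77 [252.288 220.6  ] [0.549 0.256 0.005]
top disc 0.74 [334.272 204.48 ] [0.583 0.057 0.005]
top leaf_edge 0.64 [415.808 220.92 ] [ 0.529 -0.122  0.09 ]
top disc_center 0.95 [343.296 119.92 ] [0.793 0.031 0.013]
top disc_center 0.77 [293.504 135.48 ] [0.756 0.154 0.013]
top disc_center 0.74 [275.776 243.92 ] [0.491 0.198 0.013]
top disc_center 0.71 [250.624 223.2  ] [0.541 0.258 0.013]
top pawl 0.55 [347.392 153.68 ] [0.71  0.022 0.   ]
top reel 0.77 [391.68 159.2 ] [ 0.693 -0.086  0.   ]
top reel 0.28 [331.328 204.88 ] [0.583 0.065 0.   ]
top foot 0.49 [330.624 154.32 ] [0.71  0.064 0.   ]
top arbor_ring 0.57 [380.288 276.6  ] [ 0.41  -0.047  0.   ]
top arbor_ring 0.32 [335.488 205.28 ] [0.582 0.055 0.   ]
top driver 0.66 [164.224 224.52 ] [0.544 0.471 0.   ]
top jar 0.66 [226.112 163.2  ] [0.694 0.323 0.   ]
top mug 0.95 [
[... 300 characters left out ...]
27 0.005]
scene disc 0.7 [383.808 207.28 ] [0.495 0.213 0.005]
scene leaf_edge 0.77 [285.888 127.92 ] [ 0.535 -0.117  0.09 ]
scene disc_center 0.93 [298.176 254.8  ] [0.751 0.154 0.013]
scene disc_center 0.85 [318.784 192.32 ] [0.586 0.061 0.013]
scene disc_center 0.61 [380.032 204.   ] [0.499 0.201 0.013]
scene pawl 0.73 [449.92 285.88] [0.552 0.459 0.   ]
scene pawl 0.38 [274.368 216.12 ] [0.715 0.025 0.   ]
scene reel 0.93 [249.792 187.08 ] [ 0.701 -0.092  0.   ]
scene foot 0.74 [201.984 146.2  ] [ 0.707 -0.308  0.   ]
scene foot 0.69 [280.704 226.12 ] [0.724 0.059 0.   ]
scene arbor_ring 0.47 [330.368 140.   ] [ 0.421 -0.055  0.   ]
scene driver 0.91 [452.992 285.32 ] [0.546 0.463 0.   ]
```

```bash
python3 -c "
import cv2;a=cv2.imread('pics/both0.png');cv2.imwrite('pics/both0.png',cv2.resize(a,(480,600),interpolation=cv2.INTER_AREA))"
```

```text
(no output)
```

View pics/top0.png

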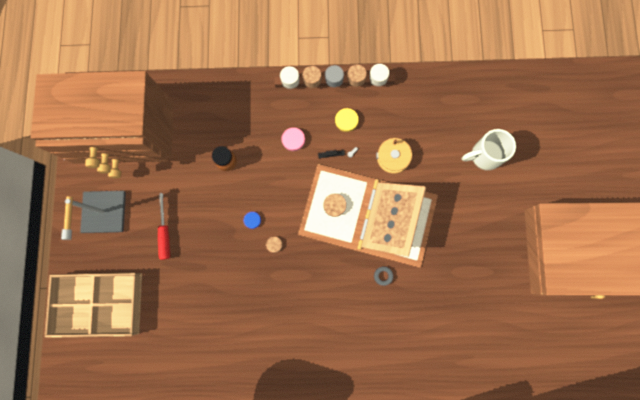

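View pics/sc0.png

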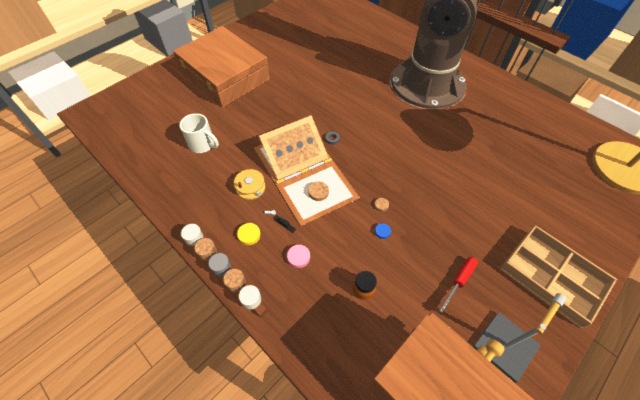

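Top view: the cork-coloured discs are at (335,205), on the page, and (275,244), smaller and on the counter. Blue (252,220), pink (293,139) and yellow (346,120) are excluded. The larger brown one, on the page, is meant; I'll confirm it in a crop. The leaf is half raised at (393,220).

Run:
```python
import cv2
a=cv2.imread('pics/top0.png')[150:280,260:450];cv2.imwrite('pics/crop0.png',cv2.resize(a,None,fx=4,fy=4,interpolation=cv2.INTER_CUBIC))
```

```text
(no output)
```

View pics/crop0.png

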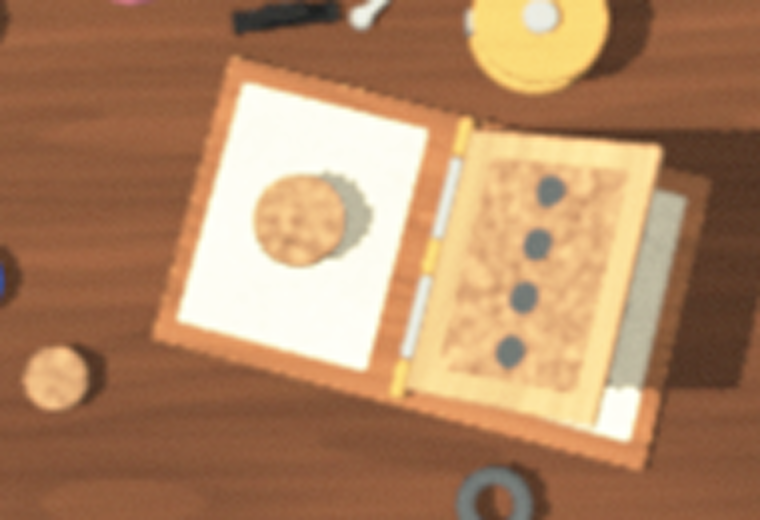

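The crop confirms it: the disc at (299,220) in the crop, about 55 mm across on the page, is the one meant. The other brown one at (57,378) is only about 38 mm. Next I'll fit the binder pose from its corners.

```bash
cat >> h.py <<'E'
from scipy.spatial.transform import Rotation as R
def binder():
    px=np.array([[233,57],[153,338],[643,468],[710,178]])/4+[260,150]   # TL,BL,BR,TR
    W=np.array([pix2world("top",p/[640,400],.005)[:2] for p in px])
    M=np.array([[90,150],[-90,150],[-90,-150],[90,-150]])/1000
    c=W.mean(0);U,_,Vt=np.linalg.svd((W-c).T@M);Rm=U@np.diag([1,np.linalg.det(U@Vt)])@Vt
    return c,Rm,W,M
def tob(p):
    c,Rm,_,_=binder();return Rm.T@(np.array(p)[:2]-c)
E
python3 - <<'E'
from h import *
np.set_printoptions(precision=4,suppress=True)
c,Rm,W,M=binder();print(c,np.degrees(np.arctan2(Rm[1,0],Rm[0,0])));print((W-c)@Rm-M)
for p in [(299,220),]:
    print("disc b top",tob(pix2world("top",(np.array(p)/4+[260,150])/[640,400],.021)))
for q,z in(("disc",.005),("disc_center",.013)):
  for cam in("scene","top"):
    arm.get_image(cam)
    for r in arm.place_of(cam,q): 
        b=tob(pix2world(cam,r["point"],z))
        if abs(b[1])<.15 and abs(b[0])<.1: print(cam,q,b)
# leaf edge corners: crop (661,146),(597,428) upper corners -> theta
for t in np.arange(.5,1.01,.1):
    y=-.135*np.cos(t);z=.008+.135*np.sin(t)
    print(t,[ (proj("top",[*(c+Rm@[x,y]),z])-[260,150])*4 for x in(.08,-.08)])
s=arm.observe();print(R.from_rotvec(s["ee_rot"]).as_matrix(), tob(s["position"]))
for cam in("scene",):
    for r in arm.place_of(cam,"leaf_edge"):print(np.array(r["point"])*[640,400],[proj(cam,[*(c+Rm@[0,-.135*np.cos(t)]),.008+.135*np.sin(t)]) for t in(.6,.7,.8,.9)])
E
```

```text
[ 0.5572 -0.0234] -16.065657449377046
[[-0.0008 -0.0017]
 [ 0.0006 -0.0005]
 [ 0.0009  0.0009]
 [-0.0006  0.0012]]
disc b top [-0.0006  0.0826]
scene disc [-0.0062  0.0733]
top disc [0.0035 0.0828]
scene disc_center [0.0064 0.091 ]
top disc_center [0.0008 0.0919]
0.5 [array([677.8705, 158.9122]), array([612.9459, 433.7263])]
0.6 [array([669.3184, 151.8948]), array([603.5171, 429.369 ])]
0.7 [array([658.3864, 144.5058]), array([591.6849, 424.4626])]
0.7999999999999999 [array([645.1451, 136.8283]), array([577.5299, 419.0534])]
0.8999999999999999 [array([629.7059, 128.9537]), array([561.1744, 413.1985])]
0.9999999999999999 [array([612.2211, 120.9811]), array([542.7828, 406.9646])]
[[ 0.9458  0.3247 -0.    ]
 [ 0.3247 -0.9458 -0.0001]
 [-0.      0.0001 -1.    ]] [-0.1833 -0.6437]
[284.48 127.28] [array([285.1954, 125.2931]), array([286.2182, 124.411 ]), array([287.4592, 123.976 ]), array([288.913 , 124.0098])]
[329.408 140.8  ] [array([285.1954, 125.2931]), array([286.2182, 124.411 ]), array([287.4592, 123.976 ]), array([288.913 , 124.0098])]
```

Call:
move_arm([
  {"twist": -0.0875},
  {"twist": -0.0875},
  {"twist": -0.0875},
  {"twist": -0.0875},
  {"twist": -0.0875},
  {"twist": -0.0875},
  {"twist": -0.086},
], gripper=0.35)

```text
invalid input
```

Call:
move_arm([
  {"tx": 0.04, "ty": 0.011},
  {"tx": 0.04, "ty": 0.011},
  {"tx": 0.04, "ty": 0.011},
  {"tx": 0.04, "ty": 0.011},
  {"tx": 0.04, "ty": 0.011},
  {"tx": 0.04, "ty": 0.011},
  {"tx": 0.04, "ty": 0.011},
  {"tx": 0.04, "ty": 0.011},
  {"tx": 0.04, "ty": 0.011},
  {"tx": 0.04, "ty": 0.011},
])

```text
invalid input
```

```bash
cat > st.py <<'E'
from h import *
np.set_printoptions(precision=4,suppress=True)
s=arm.observe();m=R.from_rotvec(s["ee_rot"]).as_matrix();_,Rm,_,_=binder()
print("t",s["clock"],"b",tob(s["position"]),"z",s["position"][2],"F",np.array(s["force"]),"w",s["width"]*92,"toolx-yb deg",np.degrees(np.arctan2(m[1,0],m[0,0])-np.arctan2(Rm[1,1],Rm[0,1])))
E
python3 st.py
```

```text
t 1.65 b [-0.1833 -0.6437] z 0.2267104446435006 F [0.8247 0.856  0.1589] w 91.78160650879643 toolx-yb deg -54.98578426935589
```

Call:
move_arm([
  {"tx": 0, "ty": 0, "tz": 0, "twist": -0.0875},
  {"tx": 0, "ty": 0, "tz": 0, "twist": -0.0875},
  {"tx": 0, "ty": 0, "tz": 0, "twist": -0.0875},
  {"tx": 0, "ty": 0, "tz": 0, "twist": -0.0875},
  {"tx": 0, "ty": 0, "tz": 0, "twist": -0.0875},
  {"tx": 0, "ty": 0, "tz": 0, "twist": -0.0875},
  {"tx": 0, "ty": 0, "tz": 0, "twist": -0.086},
], gripper=0.35)

```text
clock: 2.35
position: [0.2029, -0.5912, 0.2268]
ee_rot: [2.505, 1.896, -0.0]
force: [-0.4, -0.4, 0.3]
width: 0.441
gripper_force: 0.0
```

```bash
python3 st.py
```

```text
t 2.35 b [-0.1833 -0.6437] z 0.22678646953591472 F [-0.3816 -0.3635  0.2606] w 40.56650489321363 toolx-yb deg 0.3254119779360273
```

Call:
move_arm([
  {"tx": 0.04, "ty": 0.011, "tz": 0, "twist": 0},
  {"tx": 0.04, "ty": 0.011, "tz": 0, "twist": 0},
  {"tx": 0.04, "ty": 0.011, "tz": 0, "twist": 0},
  {"tx": 0.04, "ty": 0.011, "tz": 0, "twist": 0},
  {"tx": 0.04, "ty": 0.011, "tz": 0, "twist": 0},
  {"tx": 0.04, "ty": 0.011, "tz": 0, "twist": 0},
  {"tx": 0.04, "ty": 0.011, "tz": 0, "twist": 0},
  {"tx": 0.04, "ty": 0.011, "tz": 0, "twist": 0},
  {"tx": 0.04, "ty": 0.011, "tz": 0, "twist": 0},
  {"tx": 0.04, "ty": 0.011, "tz": 0, "twist": 0},
])

```text
clock: 3.35
position: [0.42, -0.2358, 0.227]
ee_rot: [2.51, 1.889, 0.0]
force: [0.3, -0.5, 0.1]
width: 0.325
gripper_force: 0.0
```

```bash
python3 st.py
```

```text
t 3.35 b [-0.073  -0.2421] z 0.22702412934883864 F [ 0.2529 -0.491   0.0931] w 29.88195026316896 toolx-yb deg -0.010535026322362482
```

Call:
move_arm([
  {"tx": 0.04, "ty": 0.0105, "tz": 0, "twist": 0},
  {"tx": 0.04, "ty": 0.0105, "tz": 0, "twist": 0},
  {"tx": 0.04, "ty": 0.0105, "tz": 0, "twist": 0},
  {"tx": 0.04, "ty": 0.0105, "tz": 0, "twist": 0},
  {"tx": 0.04, "ty": 0.0105, "tz": 0, "twist": 0},
  {"tx": 0.04, "ty": 0.0105, "tz": 0, "twist": 0},
  {"tx": 0.036, "ty": 0.0105, "tz": 0, "twist": 0},
  {"tx": 0, "ty": 0, "tz": 0.04, "twist": 0},
  {"tx": 0, "ty": 0, "tz": 0.04, "twist": 0},
  {"tx": 0, "ty": 0, "tz": 0.03, "twist": 0},
  {"tx": 0, "ty": 0, "tz": 0.03, "twist": 0},
  {"tx": 0, "ty": 0, "tz": 0.03, "twist": 0},
])

```text
clock: 4.55
position: [0.5664, 0.0076, 0.0556]
ee_rot: [2.51, 1.889, 0.0]
force: [0.2, -0.0, -0.7]
width: 0.324
gripper_force: 0.0
```

Run:
```python
import st
from h import *
a=save("top","top1");b=save("wrist","w1")
a=cv2.resize(a[140:290,260:460],(640,480),interpolation=cv2.INTER_CUBIC)
cv2.imwrite("pics/c1.png",a[:,:,::-1])
```

```text
t 4.55 b [0.0003 0.0323] z 0.055600728601488035 F [ 0.188  -0.0395 -0.6774] w 29.776413583227246 toolx-yb deg -0.006552852280023799
```

View pics/w1.png

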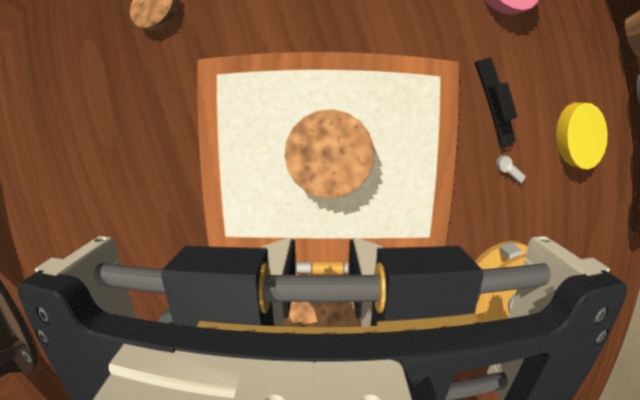

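Call:
move_arm([
  {"tx": 0, "ty": 0.001, "tz": 0.025, "twist": 0},
  {"tx": 0, "ty": 0.001, "tz": 0.015, "twist": 0},
  {"tx": 0, "ty": 0, "tz": 0.005, "twist": 0},
  {"tx": 0, "ty": 0, "tz": 0, "twist": 0},
])

```text
clock: 5.05
position: [0.5682, 0.0071, 0.0119]
ee_rot: [-2.51, -1.889, 0.001]
force: [-0.9, -0.2, -0.6]
width: 0.323
gripper_force: 0.0
```

Call:
move_arm([
  {"tx": 0.005, "ty": 0, "tz": 0, "twist": 0},
  {"tx": 0.005, "ty": 0, "tz": 0, "twist": 0},
  {"tx": 0.005, "ty": 0, "tz": 0, "twist": 0},
  {"tx": 0.005, "ty": 0, "tz": 0, "twist": 0},
  {"tx": 0.005, "ty": 0, "tz": 0, "twist": 0},
  {"tx": 0.005, "ty": 0, "tz": 0, "twist": 0},
  {"tx": 0.005, "ty": 0, "tz": 0, "twist": 0},
  {"tx": 0.005, "ty": 0, "tz": 0, "twist": 0},
])

```text
clock: 5.85
position: [0.5794, 0.0459, 0.0117]
ee_rot: [2.51, 1.889, -0.0]
force: [-0.2, -1.1, 0.3]
width: 0.325
gripper_force: 0.5
```

Run:
```python
import st
from h import *
b=save("wrist","w2")
```

```text
t 5.85 b [0.0022 0.0727] z 0.01170354442561226 F [-0.2127 -1.1408  0.2746] w 29.92160578134981 toolx-yb deg 0.0045025372530654445
```

View pics/w2.png

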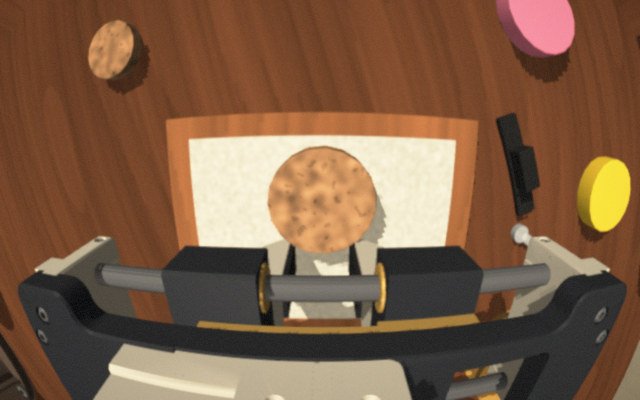

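The disc at (322,200) is seated against both fingertips and moving with them, so I keep pushing.

Call:
move_arm([
  {"tx": 0.005, "ty": 0, "tz": 0.001, "twist": 0},
  {"tx": 0.005, "ty": 0, "tz": 0.001, "twist": 0},
  {"tx": 0.005, "ty": 0, "tz": 0, "twist": 0},
  {"tx": 0.005, "ty": 0, "tz": 0, "twist": 0},
  {"tx": 0.005, "ty": 0, "tz": 0, "twist": 0},
  {"tx": 0.005, "ty": 0, "tz": 0, "twist": 0},
  {"tx": 0.005, "ty": 0, "tz": 0, "twist": 0},
  {"tx": 0.005, "ty": 0, "tz": 0, "twist": 0},
  {"tx": 0.005, "ty": 0, "tz": 0, "twist": 0},
  {"tx": 0.005, "ty": 0, "tz": 0, "twist": 0},
])

```text
clock: 6.9
position: [0.5933, 0.094, 0.0097]
ee_rot: [2.51, 1.889, -0.0]
force: [-0.2, -1.1, 0.6]
width: 0.323
gripper_force: 0.3
```

Call:
move_arm([
  {"tx": 0.005, "ty": 0, "tz": 0, "twist": 0},
  {"tx": 0.005, "ty": 0, "tz": 0, "twist": 0},
  {"tx": 0.005, "ty": 0, "tz": 0, "twist": 0},
  {"tx": 0.005, "ty": 0, "tz": 0, "twist": 0},
  {"tx": 0.005, "ty": 0, "tz": 0, "twist": 0},
  {"tx": 0.005, "ty": 0, "tz": 0, "twist": 0},
  {"tx": 0.004, "ty": 0, "tz": 0, "twist": 0},
  {"tx": 0, "ty": 0, "tz": 0, "twist": 0},
])

```text
clock: 7.7
position: [0.6027, 0.1273, 0.0097]
ee_rot: [-2.509, -1.89, -0.001]
force: [0.6, -0.0, -0.6]
width: 0.328
gripper_force: 0.0
```

Run:
```python
import st
from h import *
b=save("wrist","w3")
```

```text
t 7.7 b [0.002  0.1573] z 0.009730797650221033 F [ 0.5609 -0.0458 -0.5725] w 30.131677353742273 toolx-yb deg 0.053869067608137686
```

View pics/w3.png

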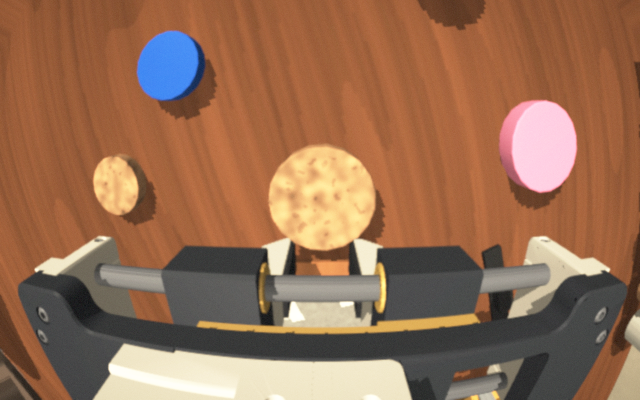

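The disc at (322,197) has cleared the edge and looks flat on the counter. I'll retreat and verify from the fixed cameras.

Call:
move_arm([
  {"tx": -0.01, "ty": 0, "tz": 0, "twist": 0},
  {"tx": -0.01, "ty": 0, "tz": -0.02, "twist": 0},
  {"tx": -0.02, "ty": 0, "tz": -0.045, "twist": 0},
  {"tx": -0.02, "ty": 0, "tz": -0.045, "twist": 0},
  {"tx": -0.02, "ty": 0, "tz": -0.04, "twist": 0},
  {"tx": -0.04, "ty": 0, "tz": 0, "twist": 0},
  {"tx": -0.04, "ty": 0, "tz": 0, "twist": 0},
  {"tx": -0.04, "ty": 0, "tz": 0, "twist": 0},
  {"tx": -0.04, "ty": 0, "tz": 0, "twist": 0},
  {"tx": -0.04, "ty": 0, "tz": 0, "twist": 0},
  {"tx": -0.04, "ty": 0, "tz": 0, "twist": 0},
], gripper=1)

```text
clock: 8.85
position: [0.5125, -0.1837, 0.1598]
ee_rot: [2.511, 1.888, -0.001]
force: [0.4, -0.5, -0.1]
width: 0.007
gripper_force: 0.0
```

Run:
```python
import st
from h import *
a=save("top","top2");b=save("scene","sc2")
for cam in("top","scene"):
  arm.get_image(cam)
  for r in arm.place_of(cam,"disc_center"): print(cam,r["conf"],tob(pix2world(cam,r["point"],.008)))
v=np.vstack([cv2.resize(a[140:290,240:460],(528,360)),cv2.resize(b[90:260,200:420],(310,240))[:, :].copy() if 0 else cv2.copyMakeBorder(cv2.resize(b[90:240,200:420],(352,240)),0,0,0,176,0)])
cv2.imwrite("pics/v2.png",v[:,:,::-1])
```

```text
t 8.85 b [ 0.0014 -0.1665] z 0.1597748447493502 F [ 0.35   -0.4887 -0.0673] w 0.6511065269501275 toolx-yb deg -0.06265588935360651
top 0.87 [0.0032 0.1965]
top 0.86 [0.2109 0.1179]
top 0.71 [0.1462 0.2327]
top 0.64 [-0.0959  0.2656]
top 0.46 [-0.1224  0.1985]
scene 0.87 [0.0076 0.1895]
scene 0.69 [-0.1209  0.1944]
scene 0.61 [0.2199 0.1029]
scene 0.57 [0.1452 0.2167]
scene 0.56 [-0.0845  0.265 ]
```

View pics/v2.png

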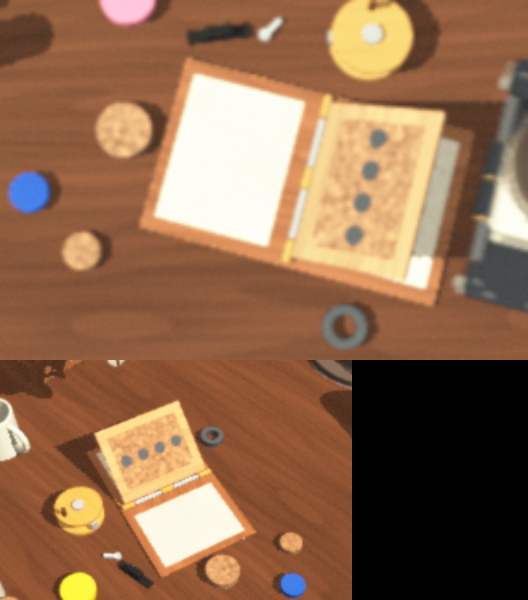

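Both views show the disc flat on the counter at b y≈0.19, clear of the page, with the bystanders unmoved. Now the leaf: fingers shut, pushing its underside and edge along the arc.

Call:
move_arm([
  {"tx": 0.0165, "ty": 0, "tz": 0.04, "twist": 0},
  {"tx": 0, "ty": 0, "tz": 0.04, "twist": 0},
  {"tx": 0, "ty": 0, "tz": 0.016, "twist": 0},
  {"tx": 0.015, "ty": 0, "tz": 0, "twist": 0},
  {"tx": 0.008, "ty": 0, "tz": 0, "twist": 0},
  {"tx": 0.0085, "ty": 0, "tz": 0, "twist": 0},
  {"tx": 0.0065, "ty": 0, "tz": -0.0075, "twist": 0},
  {"tx": 0.0065, "ty": 0, "tz": -0.0075, "twist": 0},
  {"tx": 0.0075, "ty": 0, "tz": -0.0065, "twist": 0},
  {"tx": 0.0075, "ty": 0, "tz": -0.0065, "twist": 0},
  {"tx": 0.0085, "ty": 0, "tz": -0.0055, "twist": 0},
  {"tx": 0.0085, "ty": 0, "tz": -0.0055, "twist": 0},
])

```text
clock: 10.35
position: [0.5407, -0.0908, 0.1038]
ee_rot: [2.509, 1.889, 0.002]
force: [0.8, -1.3, -0.6]
width: 0.004
gripper_force: 0.6
```

Run:
```python
import st
from h import *
a=save("top","top3");b=save("scene","sc3")
cv2.imwrite("pics/v3.png",cv2.resize(b[60:230,180:420],(720,510))[:,:,::-1])
```

```text
t 10.35 b [ 0.0028 -0.0694] z 0.10384841684467119 F [ 0.7896 -1.2505 -0.619 ] w 0.3246124211311556 toolx-yb deg 0.026659704459688592
```

View pics/v3.png

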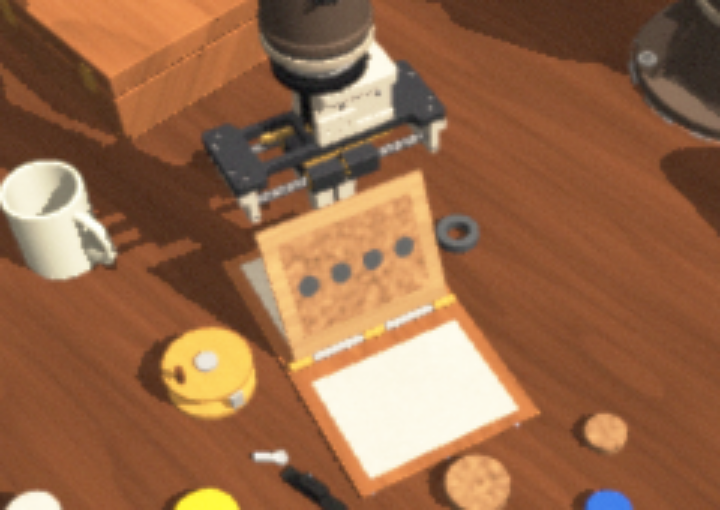

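The leaf is moving up with the fingers behind it, at about 1.1 rad. Continuing over the top.

Call:
move_arm([
  {"tx": 0.0075, "ty": 0, "tz": -0.0035, "twist": 0},
  {"tx": 0.0075, "ty": 0, "tz": -0.0035, "twist": 0},
  {"tx": 0.0095, "ty": 0, "tz": -0.0025, "twist": 0},
  {"tx": 0.0095, "ty": 0, "tz": -0.0025, "twist": 0},
  {"tx": 0.0115, "ty": 0, "tz": -0.001, "twist": 0},
  {"tx": 0.0115, "ty": 0, "tz": -0.001, "twist": 0},
  {"tx": 0.01, "ty": 0, "tz": 0.0005, "twist": 0},
  {"tx": 0.01, "ty": 0, "tz": 0.0005, "twist": 0},
  {"tx": 0.008, "ty": 0, "tz": 0.002, "twist": 0},
  {"tx": 0.008, "ty": 0, "tz": 0.002, "twist": 0},
  {"tx": 0.0075, "ty": 0, "tz": 0.003, "twist": 0},
  {"tx": 0.0075, "ty": 0, "tz": 0.003, "twist": 0},
])

```text
clock: 11.65
position: [0.5698, 0.0125, 0.1054]
ee_rot: [-2.51, -1.889, -0.0]
force: [0.2, -1.6, -0.2]
width: 0.004
gripper_force: 0.5
```

```bash
python3 st.py
```

```text
t 11.65 b [0.0022 0.0379] z 0.10540649133265045 F [ 0.2345 -1.6455 -0.2016] w 0.4010221684044291 toolx-yb deg -0.002449807970454585
```

Call:
move_arm([
  {"tx": 0.0075, "ty": 0, "tz": 0.0035, "twist": 0},
  {"tx": 0.0075, "ty": 0, "tz": 0.0035, "twist": 0},
  {"tx": 0.0085, "ty": 0, "tz": 0.007, "twist": 0},
  {"tx": 0.0085, "ty": 0, "tz": 0.007, "twist": 0},
  {"tx": 0.007, "ty": 0, "tz": 0.0085, "twist": 0},
  {"tx": 0.007, "ty": 0, "tz": 0.0085, "twist": 0},
  {"tx": 0.005, "ty": 0, "tz": 0.01, "twist": 0},
  {"tx": 0.005, "ty": 0, "tz": 0.01, "twist": 0},
  {"tx": 0.003, "ty": 0, "tz": 0.0105, "twist": 0},
  {"tx": 0.003, "ty": 0, "tz": 0.0105, "twist": 0},
])

```text
clock: 12.65
position: [0.5869, 0.0717, 0.0258]
ee_rot: [-2.51, -1.889, 0.0]
force: [-0.7, -0.2, 1.0]
width: 0.008
gripper_force: 0.3
```

Call:
move_arm([
  {"tx": 0.001, "ty": 0, "tz": 0.007, "twist": 0},
  {"tx": 0, "ty": 0, "tz": 0.005, "twist": 0},
  {"tx": 0, "ty": 0, "tz": 0, "twist": 0},
])

```text
clock: 12.95
position: [0.5866, 0.0722, 0.014]
ee_rot: [-2.51, -1.889, 0.002]
force: [-1.5, -0.4, -0.8]
width: 0.001
gripper_force: 0.0
```

```bash
python3 st.py
```

```text
t 12.95 b [0.0018 0.0999] z 0.013964026785123419 F [-1.5233 -0.4143 -0.7779] w 0.0994002764226314 toolx-yb deg -0.005818489042675664
```

Call:
move_arm([
  {"tx": 0, "ty": 0, "tz": 0.002, "twist": 0},
  {"tx": 0, "ty": 0, "tz": 0.0015, "twist": 0},
  {"tx": 0, "ty": 0, "tz": 0.001, "twist": 0},
  {"tx": 0, "ty": 0, "tz": 0, "twist": 0},
  {"tx": 0, "ty": 0, "tz": 0, "twist": 0},
])

```text
clock: 13.45
position: [0.5873, 0.0723, 0.0108]
ee_rot: [2.51, 1.889, 0.001]
force: [-1.8, -0.9, 5.6]
width: 0.006
gripper_force: 2.5
```

The fingers press on the leaf's flat top face at 10.8 mm with 5.6 N. I'll lift straight up and check.

Call:
move_arm([
  {"tx": 0, "ty": 0, "tz": 0, "twist": 0},
  {"tx": 0, "ty": 0, "tz": -0.01, "twist": 0},
  {"tx": 0, "ty": 0, "tz": -0.04, "twist": 0},
  {"tx": 0, "ty": 0, "tz": -0.045, "twist": 0},
  {"tx": 0, "ty": 0, "tz": -0.045, "twist": 0},
  {"tx": -0.045, "ty": 0, "tz": 0, "twist": 0},
  {"tx": -0.045, "ty": 0, "tz": 0, "twist": 0},
  {"tx": -0.045, "ty": 0, "tz": 0, "twist": 0},
  {"tx": -0.045, "ty": 0, "tz": 0, "twist": 0},
  {"tx": -0.045, "ty": 0, "tz": 0, "twist": 0},
  {"tx": -0.045, "ty": 0, "tz": 0, "twist": 0},
  {"tx": 0, "ty": 0, "tz": 0, "twist": 0},
])

```text
clock: 14.65
position: [0.5097, -0.1948, 0.1505]
ee_rot: [2.518, 1.876, -0.005]
force: [-0.1, 0.9, -0.0]
width: 0.007
gripper_force: 0.0
```

Run:
```python
import st
from h import *
a=save("top","top4");b=save("scene","sc4")
for cam in("top","scene"):
  for q,z in(("leaf_edge",.008),("disc_center",.008)):
    for r in arm.place_of(cam,q)[:2]: print(cam,q,r["conf"],tob(pix2world(cam,r["point"],z)))
v=np.vstack([cv2.resize(a[140:290,240:460],(440,300)),cv2.resize(b[90:240,200:420],(440,300))])
cv2.imwrite("pics/v4.png",v[:,:,::-1])
```

```text
t 14.65 b [ 0.0017 -0.1779] z 0.15048967769378813 F [-0.1088  0.8657 -0.0046] w 0.6206237862016033 toolx-yb deg -0.5571377849158645
top leaf_edge 0.87 [0.003  0.1391]
top disc_center 0.96 [0.151  0.2366]
top disc_center 0.92 [-0.0002  0.1931]
scene leaf_edge 0.78 [0.0012 0.1438]
scene leaf_edge 0.35 [0.0016 0.1935]
scene disc_center 0.9 [0.2214 0.1069]
scene disc_center 0.71 [-0.001   0.1814]
```

View pics/v4.png

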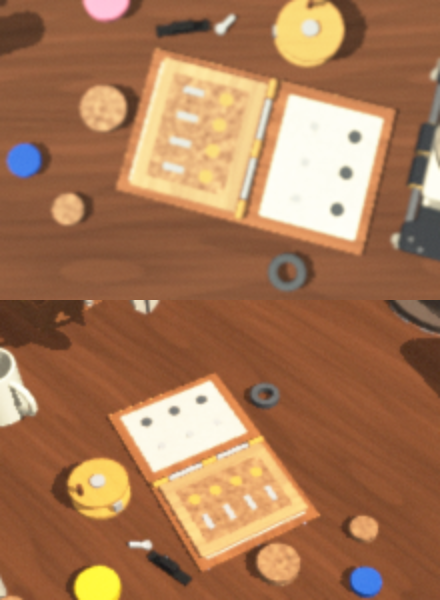

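The leaf lies flat on the +y page, the disc is flat beside the binder at (103,108), the bystanders are unmoved and the arm is clear.

```bash
python3 -c "
from cell import arm
print(arm.sign_off())"
```

```text
the job is handed in; nothing more can be done
None
```

I handed the job in at about 15 s of the 58 s: the cork disc was pushed off and lies flat on the counter, the leaf is turned over and lies flat on the +y page, and the bystanders looked unmoved in the last pictures; the judge's verdict was not returned.

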